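Shim the low corner of a fixture plate level

ROBOT

A 6-joint arm with a two-finger parallel gripper is mounted at the origin on the work surface. World frame = base frame: x ahead of the robot, y to its left, z up, the work surface at z = 0. Lengths are in m, angles in rad, forces in N, time in s.
With the tool pointing down it reaches from about 0.25 to 0.775 m from the base axis. Payload 4 kg.
Tool frame: the origin (TCP) lies between the finger pads; the fingertips stand 19 mm ahead of it and the grasp point (between the pads) is the TCP; z points along the fingers, y is the line along which they close (so a half turn about z gives the same grasp; the last joint's range is limited). The gripper opens to 94 mm and grips with 3 to 60 N. Pads are 16 mm wide; open, the fingers measure 119 mm over their backs; the gripper's body (75 mm by 177 mm) begins 78 mm behind the grasp point.
Start: joints at [-1.39, 0.087, 1.371, -0, 1.684, -0.103], TCP at [0.154, -0.528, 0.225] pointing down, gripper open.
Joint ranges: [-3.1, 3.1], [-0.76, 2.03], [0.27, 2.55], [-1.08, 4.22], [0.17, 2.65], [-2.57, 2.57]. Speed limits (rad/s): [2.79, 2.79, 3.14, 3.14, 3.14, 3.14].

INTERFACE

Orientations are given as a 3x3 rotation matrix whose columns are the frame's x, y, z axes.
In Python, from station import * gives the robot as it stands. Calls block until the motion is done:
- goto(position, orientation): joint-space move of the TCP to a pose.
- line_to(position, orientation=None, vel=0.15, guard=None): straight line of the TCP; orientation=None keeps the orientation; vel is the mean speed in m/s. With guard (N) it stops when the force on the tool has changed by that much, and returns True; else False.
- goto_joints(angles): joint-space move.
- ungrasp() and grab(grasp_force=None): open the fingers fully, or close them until they stop; grasp_force is the grip in N (None keeps the last).
- sleep(seconds).
- ik(position, orientation): joint angles nearest the present ones, or None.
- read_camera(name): name is "side" or "top"; returns (picture, depth): 480x640x3 uint8, blue, green, red; 480x640 float32, m along the optical axis (not along the pixel's ray), 0 where there is no reading.
- camera_params(name): a dict with "vfov" (degrees; the focal length in pixels is half the picture's height over the tangent of half this angle, whatever the lens; pixels are square), "cx", "cy" (the principal point, pixels), "world_from_camera" (4x4, takes a point from camera to world coordinates). Camera axes: x right, y down, z forward; pixel columns grow to the right and rows downward; lengths in m; the calibration is good to about 2 mm. A picture is of the moment at which its call begins. camera_params takes no time and is no camera call.
A pose or a line that the arm cannot do raises MotionError and nothing moves.
- finish_job(): hands the job in; it is judged then, once.
Readings, each from a call of its own:
- current_time(): time.
- current_joint_positions(): joint angles.
- current_joint_velocities(): joint speeds.
- current_joint_efforts(): joint torques, N m.
- current_position(): TCP position.
- current_ee_rot(): TCP orientation.
- current_ft_force(): force on the tool from outside, world axes, zero at the start.
- current_wrist_torque(): the same for the moment, N m.
- current_gripper_width(): finger opening in m.
- current_finger_force(): force on a finger pad.
Only numpy, scipy, OpenCV 4.12 (cv2) and the standard library are available. Lean on these libraries where they do the work, as an engineer would, in place of code of your own. Each camera call takes 0.05 s, during which the arm holds its last target. There are 200 camera calls.

TASK

The aluminium fixture plate sits low on its near-left corner. Slide the orange wedge, thin end first and flat on the bench, under that corner's screw foot and push it in gently until the bubble of the blue level on the plate sits centred between its two black lines; then let go and leave the wedge there carrying the plate. Do not lift or lean on the plate by hand, never jam the wedge, and leave everything else on the bench where it is.

Things in the scene. Friction and masses are not known exactly. Their poses are not given: they have to be found in the camera images.
- wedge: Orange plastic wedge, 146 mm long (x), 32 mm wide (y), 90 g, loose on the bench. Origin: centre of its underside. From x = -73 to -37 mm it is a handle block 30 mm high; from x = -37 to +73 mm its top slopes evenly from 21.8 down to 2 mm (0.18 mm per mm): +x points to the thin end, z up. Once under load it stays where it is left, held by friction.
- wedge_grip (a point): Middle of the wedge's handle block (55 mm behind the wedge's middle, 18 mm above the underside): a good place to grip, across the 32 mm width.
- wedge_tip (a point): Middle of the wedge's thin edge, on the underside.
- stand: Fixed dark steel L-shaped stand that carries the plate. Origin: on the bench under the plate's middle; +x runs from the plate's near edge to its hinged far edge, +y to its left, z up. Its 12 mm high bars lie under the far and right edges; a 27 mm high rest stands under the near-right corner. The bench under the near-left corner is free.
- foot_axis (a point): Axis of the brass screw foot at the plate's underside (34 mm above the bench when level, 6 mm lower at first), 85 mm nearer and 75 mm left of the stand's origin, 15 mm inside the near edge. Stem 12 mm thick, domed end 16 mm; its length varies, unmeasured: level needs 11.5 to 15.5 mm of wedge under the dome, the first gap is 6 mm less. The wedge enters along the stand's +x, centred here.
- level_mid (a point): Middle of the green window on top of the blue level, which is fixed on the plate along the stand's x (150 mm long, 26 mm wide); 74 mm above the bench when the plate is level. Two black lines 22 mm apart mark the centre; the white bubble is 16 mm long.
- bubble (a joint): Bubble position (m) along the stand's x: 0 is centred between the lines; positive, towards the far edge: the near-left corner is too low (+0.026 at the start); negative: too high. It moves 4.3 mm per mm of lift under the foot, 0.77 mm per mm of wedge travel while lifting. Lifting takes a push of 6 to 14 N, more if pressed down. The plate stops at -0.022: pushing on then jams the wedge.
- packer: Flat steel packing bar, 110 x 32 x 12 mm, loose; not to be used. Origin: centre of the underside.
- tape: Blue ring, a roll of tape, 90 mm across, 24 mm high; leave alone. Origin: centre of the underside.
- screwdriver: Screwdriver lying on the bench; leave alone.
- wrench: Steel wrench lying on the bench; leave alone.
- hammer: Hammer lying on the bench; leave alone.
- plate: Aluminium plate with black holes, 200 x 200 x 12 mm, about 1.1 kg with the level and a red angle bracket on it; its top is 46 mm above the bench when level. It only tilts about its hinge line, 90 mm beyond its middle, 40 mm above the bench. Origin: its middle; axes as the stand's when level.

How it is judged:
By the outcome, as a careful person would: the job done as asked, in the order asked, and still so for the second after the job is handed in, with the robot touching nothing.
It also fails if it takes over 64 s, if anything falls off the work surface, if the arm or the gripper's body presses on something with over 40 N, if the wrist force passes 120 N, or if a joint passes its speed limit or range.

## Working session

There is one attempt and no reset: what is moved stays moved. The work goes in short steps, each a Python script; the robot and the scene stay as the last script left them, time stands still between calls to the robot, and variables do not carry over. Pictures are saved under pics/ and viewed, at most 10 in all, crops included, and the job is handed in when it is done.

```bash
mkdir -p pics; ls; python3 - <<'E'
from station import *
import cv2
for n in("top","side"):
    im,d=read_camera(n); cv2.imwrite(f"pics/{n}0.png",im); p=camera_params(n); print(n,p, (d>0).mean())
E
```

```text
pics
top {'vfov': 42.17483967333692, 'cx': 324.3752333804231, 'cy': 246.14606183162414, 'world_from_camera': array([[ 0.00912238, -0.98818027,  0.15302462,  0.33293182],
       [-0.99984002, -0.00665933,  0.01660061, -0.02725929],
       [-0.01538536, -0.15315158, -0.98808293,  1.73959945],
       [ 0.        ,  0.        ,  0.        ,  1.        ]])} 0.995908203125
side {'vfov': 44.13077497878066, 'cx': 323.5603651593772, 'cy': 234.1040243276959, 'world_from_camera': array([[-0.93578592, -0.23469206,  0.2631052 ,  0.25932061],
       [-0.35251771,  0.61013269, -0.70955575,  0.86148725],
       [ 0.00599801, -0.75674152, -0.65368669,  0.87864472],
       [ 0.        ,  0.        ,  0.        ,  1.        ]])} 0.995908203125
```

View pics/top0.png

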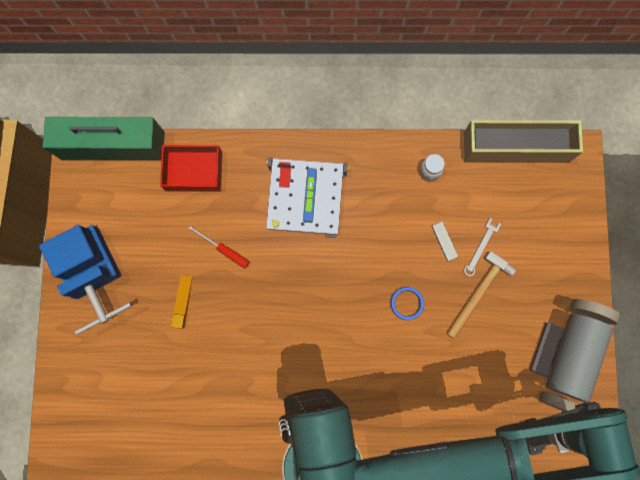

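View pics/side0.png

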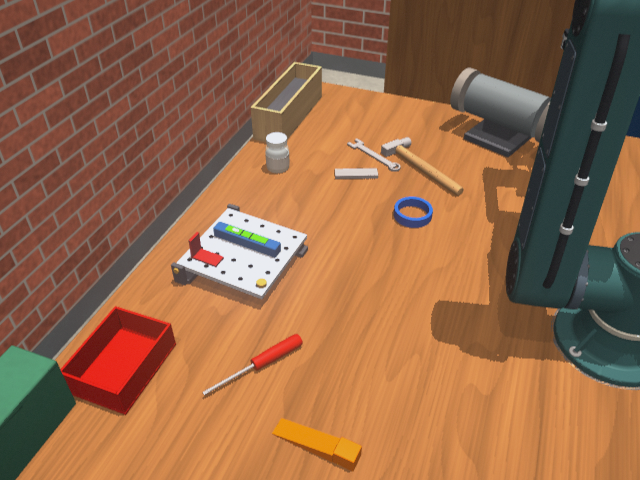

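The top view shows the plate at about (305,197) with its brass foot head at (276,224). The wedge is at (182,302) with its thin end pointing far, and the screwdriver lies between them. In the side view the wedge is at (318,442) and the foot at (261,283).

```bash
cat > h.py <<'E'
from station import *
import numpy as np, cv2
def cam(n):
    p=camera_params(n); return p, 240/np.tan(np.radians(p["vfov"])/2)
def rays(n,uv):
    p,f=cam(n); uv=np.atleast_2d(uv).astype(float); T=p["world_from_camera"]
    c=np.c_[(uv[:,0]-p["cx"])/f,(uv[:,1]-p["cy"])/f,np.ones(len(uv))]
    return T[:3,3], c@T[:3,:3].T
def plane(n,uv,z):
    o,r=rays(n,uv); return o+r*((z-o[2])/r[:,2])[:,None]
def cloud(n,m,d):
    v,u=np.nonzero(m&(d>0)); o,r=rays(n,np.c_[u,v]); return o+r*d[v,u][:,None], np.c_[u,v]
def two(uvt,uvs):
    o1,r1=rays("top",uvt); o2,r2=rays("side",uvs)
    A=np.c_[r1[0],-r2[0]]; s=np.linalg.lstsq(A,o2-o1,rcond=None)[0]
    return (o1+r1[0]*s[0]+o2+r2[0]*s[1])/2, np.linalg.norm(o1+r1[0]*s[0]-o2-r2[0]*s[1])
def hsv(im,lo,hi,box=None):
    m=cv2.inRange(cv2.cvtColor(im,cv2.COLOR_BGR2HSV),np.array(lo),np.array(hi))>0
    if box: k=np.zeros_like(m); k[box[1]:box[3],box[0]:box[2]]=1; m&=k
    return m
def rect(p): return cv2.minAreaRect(p[:,:2].astype(np.float32)*1000)
E
python3 - <<'E'
from h import *
B={"top":dict(w=(165,270,200,335),f=(268,216,284,232),l=(296,160,325,228),p=(260,150,352,242)),
   "side":dict(w=(265,410,370,475),f=(252,274,270,292),l=(205,215,290,262),p=(165,200,315,305))}
c={}
for n in B:
    im,d=read_camera(n); b=B[n]
    m=hsv(im,(10,180,120),(24,255,255),b["w"]); P,uv=cloud(n,m,d)
    print(n,"wedge",len(P),rect(P),P[:,2].min(),P[:,2].max())
    hb=P[P[:,2]>.027]; print("  block",rect(hb))
    m=hsv(im,(22,120,100),(34,255,255),b["f"]); P,uv=cloud(n,m,d); c[n]=uv.mean(0)
    print("  foot",len(P),uv.mean(0),P.mean(0),plane(n,c[n],.041))
    m=hsv(im,(100,120,60),(125,255,255),b["l"])|hsv(im,(35,120,60),(70,255,255),b["l"]); P,uv=cloud(n,m,d)
    print("  level",len(P),rect(P[P[:,2]>.06]),P[:,2].max())
    m=hsv(im,(0,0,130),(179,60,255),b["p"]); P,uv=cloud(n,m,d); P=P[(P[:,2]>.03)&(P[:,2]<.055)]; print("  plate",len(P),rect(P))
print(two(c["top"],c["side"]))
E
```

```text
top wedge 801 ((442.58056640625, 398.24395751953125), (179.70480346679688, 97.5877914428711), 0.45361751317977905) -0.012480139579234217 0.0410812428359002
  block ((395.7179870605469, 402.6224670410156), (49.21186065673828, 31.063812255859375), 0.04689503461122513)
  foot 30 [274.86666667 223.16666667] [0.65840004 0.13890454 0.04800146] [[0.6597433  0.13958902 0.041     ]]
  level 351 ((735.4421997070312, 42.80805206298828), (23.45357322692871, 144.14878845214844), 86.53953552246094) 0.08372951052715849
  plate 4004 ((737.8817749023438, 57.94441604614258), (200.38084411621094, 202.71324157714844), 86.24263000488281)
side wedge 2104 ((442.84954833984375, 389.455322265625), (50.695350646972656, 148.2545166015625), 85.02517700195312) -0.00496797574316632 0.03367114172007124
  block ((387.91357421875, 402.9028625488281), (32.82411575317383, 36.182472229003906), 82.75361633300781)
  foot 46 [261.15217391 281.47826087] [0.65861065 0.13548683 0.04637399] [[0.66118731 0.13081085 0.041     ]]
  level 461 ((735.4741821289062, 41.85039520263672), (30.04364776611328, 148.45982360839844), 87.28791809082031) 0.07564136238732899
  plate 4710 ((737.774658203125, 51.3260498046875), (218.5863037109375, 203.50254821777344), 86.17686462402344)
(array([0.65751574, 0.13856073, 0.04982451]), np.float64(0.0010833794696662273))
```

```bash
python3 - <<'E'
from h import *
im,d=read_camera("top")
m=hsv(im,(10,180,100),(24,255,255),(165,270,200,335))
rows=np.nonzero(m.any(1))[0]; print(rows[0],rows[-1])
L=[];R=[]
for r in rows[3:-3]:
    c=np.nonzero(m[r])[0]
    xr=plane("top",(c[-1]+.5,r),0)[0]
    xm=plane("top",(c.mean(),r),.015)[0][0]
    L.append((r,c[0]-.5)); R.append(xr[:2])
R=np.array(R); k=np.polyfit(R[:,0],R[:,1],1); print("right bottom edge yaw",np.degrees(np.arctan(k[0])), "y at .39,.44",np.polyval(k,[.39,.44]))
ru=[l for l in L if l[0]>rows[-1]-10]; P=np.array([plane("top",(u,r),.03)[0] for r,u in ru]); print("left top of block",P.mean(0))
ru=[l for l in L if l[0]<rows[0]+8]; P=np.array([plane("top",(u,r),.0035)[0] for r,u in ru]); print("left near tip",P.mean(0))
ct=lambda r:np.nonzero(m[r])[0].mean()
print("tip",plane("top",(ct(rows[0]),rows[0]-.5),.002),"near end bottom",plane("top",(ct(rows[-1]),rows[-1]+.5),0),plane("top",(ct(rows[-1]),rows[-1]+.5),.03))
s,ds=read_camera("side")
cv2.imwrite("pics/w.png",np.hstack([cv2.resize(im[260:340,150:210],None,fx=6,fy=6),cv2.resize(s[205:295,170:310],None,fx=3,fy=480/90)]))
E
```

```text
270 334
right bottom edge yaw 2.5263656741966165 y at .39,.44 [0.36469818 0.36690428]
left top of block [0.36834517 0.4206469  0.03      ]
left near tip [0.51679628 0.42569023 0.0035    ]
tip [[0.53240614 0.44378801 0.002     ]] near end bottom [[0.35135051 0.39519608 0.        ]] [[0.35103288 0.38791069 0.03      ]]
```

View pics/w.png

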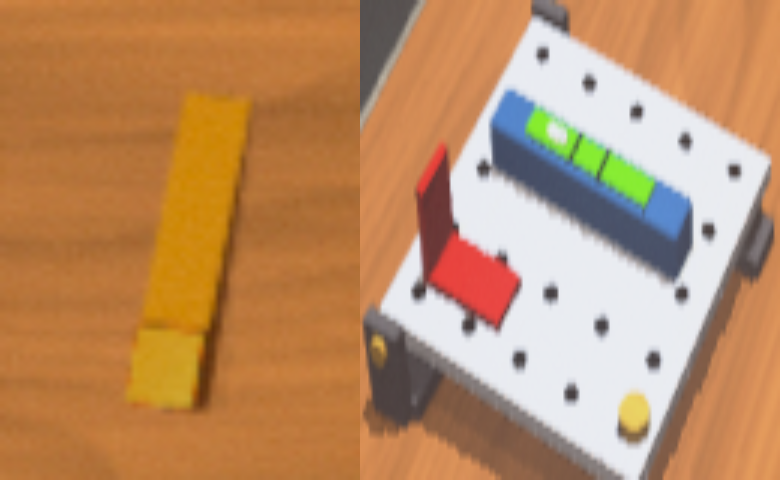

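The crop shows the wedge's thin edge midpoint at top-image pixel (186.1,275.8) and the centre of its block top at (177.1,320.8). The bubble is at the far end of the level's window and is clear in the side view.

```bash
cat >> h.py <<'E'
YS=np.radians(-3.7); SX=np.array([np.cos(YS),np.sin(YS),0]); FOOT=np.array([.658,.1375,0])
def R(yaw,flip=1):
    x=np.array([np.cos(yaw),np.sin(yaw),0])*flip; z=np.array([0,0,-1.]); return np.c_[x,np.cross(z,x),z]
E
python3 - <<'E'
from h import *
tip=plane("top",(186.1,275.8),.002)[0]; blk=plane("top",(177.1,320.8),.03)[0]
v=tip-blk; yaw=np.arctan2(v[1],v[0]); print(tip,blk,np.linalg.norm(v[:2]),np.degrees(yaw))
g=blk.copy(); print(plane("top",[(248,266),(244,268),(251,262),(220,246)],.01))
for f in(1,-1):
    for p,y in((g,yaw),(FOOT-SX*.06,YS)):
        for z in(.12,.023):
            q=ik([p[0],p[1],z],R(y,f)); print(f,z,None if q is None else np.round(q,2))
E
```

```text
[0.51495785 0.39037447 0.002     ] [0.38805646 0.40302619 0.03      ] 0.12753049447437373 -5.6934161927102895
[[0.5430188  0.2154637  0.01      ]
 [0.53729365 0.2265399  0.01      ]
 [0.55438238 0.20734314 0.01      ]
 [0.59922833 0.29616891 0.01      ]]
1 0.12 [ 0.7   0.15  1.51 -0.    1.48  2.37]
1 0.023 [ 0.7   0.23  1.62 -0.    1.29  2.37]
1 0.12 [ 0.14  0.27  1.37 -0.    1.5   1.78]
1 0.023 [ 0.14  0.35  1.47 -0.    1.32  1.78]
-1 0.12 [ 0.7   0.15  1.51 -0.    1.48 -0.77]
-1 0.023 [ 0.7   0.23  1.62 -0.    1.29 -0.77]
-1 0.12 [ 0.14  0.27  1.37 -0.    1.5  -1.37]
-1 0.023 [ 0.14  0.35  1.47 -0.    1.32 -1.37]
```

```bash
python3 - <<'E'
from h import *
yaw=np.radians(-5.7); g=np.array([.388,.403]); O=R(yaw,-1)
goto([*g,.11],O); line_to([*g,.023],vel=.12); f0=current_ft_force()
grab(20); print(current_gripper_width(),current_position(),current_time(),current_ft_force()-f0)
line_to([*g,.10],vel=.15)
p=FOOT-SX*(.035+.128)
line_to([p[0],p[1],.10],R(YS,-1),vel=.2)
line_to([p[0],p[1],.030],vel=.12); sleep(.3)
print(current_gripper_width(),current_position(),current_time(),current_ft_force())
for n in("top","side"): im,d=read_camera(n); cv2.imwrite(f"pics/{n}1.png",im); globals()[n]=im
cv2.imwrite("pics/c1.png",np.hstack([cv2.resize(top[140:300,220:350],(390,480)),cv2.resize(side[200:360,170:310],(410,480))]))
E
```

```text
0.03178438787719645 [0.38795581 0.40293813 0.0229286 ] 5.525 [-0.10307499  0.02313582 -0.11759773]
0.03151254007491104 [0.49589737 0.14810276 0.03081177] 8.7583 [ 0.69637396 -0.7309207  -1.56539461]
```

View pics/c1.png

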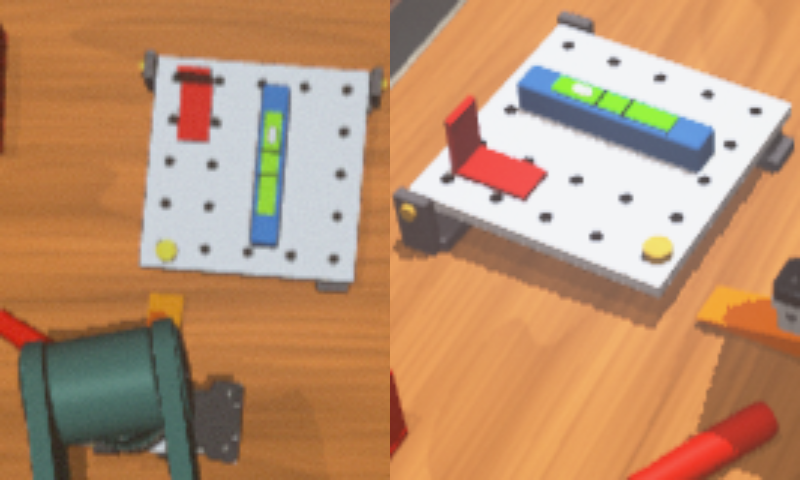

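The wedge is held straight. In the top view its thin edge at pixel (275,238) lines up with the foot head at (275,223), and the bubble is visible in both views.

```bash
cat >> h.py <<'E'
BOX=dict(top=(298,165,322,222),side=(205,215,290,262))
def bubble(n,im=None):
    if im is None: im=read_camera(n)[0]
    g=hsv(im,(36,110,90),(70,255,255),BOX[n])
    c=cv2.convexHull(np.argwhere(g)[:,::-1].astype(np.int32)); m=np.zeros(g.shape,np.uint8); cv2.fillConvexPoly(m,c,1)
    S=cv2.cvtColor(im,cv2.COLOR_BGR2HSV).astype(float); me=cv2.erode(m,np.ones((3,3)))>0
    P=lambda w:plane(n,np.argwhere(w>0)[:,::-1],.074)@SX
    wb=np.where(me,np.clip(150-S[...,1],0,None),0)*(S[...,2]>150); wl=np.where(me,np.clip(110-S[...,2],0,None),0)
    av=lambda w:np.average(P(w),weights=w[w>0]) if (w>0).any() else np.nan
    s=P(me); mid=(s.min()+s.max())/2
    ls=P(wl) if (wl>0).any() else []
    return (av(wb)-mid)*1000,(av(wb)-av(wl))*1000,len(s),np.ptp(s)*1000,(wb>0).sum(),(wl>0).sum()
E
python3 - <<'E'
from h import *
for n in("top","side"): print(n,np.round(bubble(n,cv2.imread(f"pics/{n}1.png")),1),np.round(bubble(n,cv2.imread(f"pics/{n}0.png")),1))
t=plane("top",(274.7,238),.009)[0]; L=np.array([-SX[1],SX[0],0]); print(t,(t-FOOT)@L*1000,(t-FOOT)@SX*1000)
E
```

```text
top [ 25.3   nan 128.   87.6  22.    0. ] [ 25.2   nan 129.   87.6  23.    0. ]
side [ 27.6   nan 150.   88.9  28.    0. ] [ 27.   38.4 155.   90.8  23.    2. ]
[0.623278   0.14229456 0.009     ] 2.543871634396748 -34.95902810803894
```

```bash
cat >> h.py <<'E'
def step(tip,z,vel=.03,guard=22):
    p=FOOT+SX*(tip-.128); return line_to([p[0],p[1],z],vel=vel,guard=guard)
def tipnow(): return (np.array(current_position())-FOOT)@SX+.128
E
python3 - <<'E'
from h import *
print(step(-.035,.0228,.03,5),current_position(),current_ft_force(),current_gripper_width())
z=.0230
print(step(.012,z,.05,8),tipnow(),current_ft_force())
f0=np.array(current_ft_force())
for t in np.arange(.017,.060,.005):
    s=step(t,z); sleep(.15); f=np.array(current_ft_force())-f0
    bt,bs=bubble("top")[0],bubble("side")[0]
    print(round(t,3),s,round(tipnow()*1000,1),np.round(f,1),round(bt,1),round(bs,1),current_position()[2])
    if s or bt<14 : break
print(current_time())
E
```

```text
True [0.4955957  0.14803913 0.02275046] [-0.67976218  0.43300918  2.73441562] 0.03198919394048295
False 0.012365812590455993 [ 1.54340743 -0.7148074   1.41051068]
0.017 False 16.9 [-1.4  1.6 -1.6] 25.3 27.5 0.022809243382011107
0.022 False 21.9 [-1.4  0.9 -2.3] 25.3 26.8 0.02289184459802698
0.027 False 26.9 [-1.4  0.5 -2.6] 25.3 27.5 0.022911727725623582
0.032 False 31.9 [-1.5 -0.1 -1.5] 25.3 27.7 0.022949983124480357
0.037 False 37.1 [-1.1  0.3 -2.7] 25.3 27.8 0.022885118700767388
0.042 False 39.5 [-7.9  1.2  0.3] 24.6 26.5 0.022719490957506076
0.047 False 44.1 [-8.6  1.6  1.9] 20.9 22.2 0.02266622119793631
0.052 False 49.1 [-8.9  1.   1.5] 16.8 18.3 0.022678373573379738
0.057 False 54.1 [-8.5  1.9  2. ] 13.3 15.1 0.022663599519454052
15.3667
```

```bash
python3 - <<'E'
from h import *
z=.0230; t=.057
for i in range(8):
    b=np.mean([(bubble("top")[0]+bubble("side")[0])/2 for _ in range(2)])
    print(round(t,4),round(tipnow()*1000,1),round(b,1),np.round(current_ft_force(),1))
    if b<1: break
    t+=min(.006,max(.0008,.8*b/770)); s=step(t,z,.02)
    if s: print("guard"); break
    sleep(.2)
print(current_time())
for n in("top","side"): globals()[n]=read_camera(n)[0]; print(bubble(n,globals()[n]))
cv2.imwrite("pics/c2.png",np.hstack([cv2.resize(top[150:240,260:350],(400,400)),cv2.resize(side[205:295,180:300],(400,400))]))
E
```

```text
0.057 54.1 14.3 [-6.1  1.4  2.4]
0.063 59.5 10.4 [-9.   0.6  4.5]
0.069 65.5 5.4 [-8.5  1.4  4.2]
0.0746 71.2 1.0 [-7.7  0.5  2.2]
18.0917
(np.float64(-0.7113228513233594), np.float64(nan), 127, np.float64(85.18641872115651), np.int64(22), np.int64(0))
(np.float64(1.3810917917369547), np.float64(5.704459853997368), 147, np.float64(88.93467695312907), np.int64(23), np.int64(2))
```

View pics/c2.png

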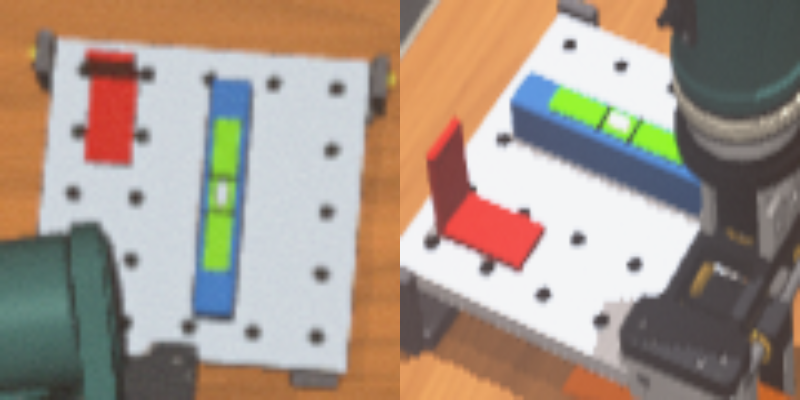

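The bubble sits between the lines in both views. Next I release the wedge, retreat and look again.

```bash
python3 - <<'E'
from h import *
ungrasp(); sleep(.3); p=np.array(current_position()); print(p)
line_to([p[0]-.002,p[1],.13],vel=.12)
q=p-SX*.16; line_to([q[0],q[1]-.05,.2],vel=.2); sleep(.8); print(current_time())
for n in("top","side"): globals()[n]=read_camera(n)[0]; print(bubble(n,globals()[n]))
cv2.imwrite("pics/c3.png",np.hstack([cv2.resize(top[150:290,210:350],(400,400)),cv2.resize(side[205:305,180:310],(400,400),interpolation=cv2.INTER_CUBIC)]))
E
```

```text
[0.60470104 0.14096111 0.02303187]
22.425
(np.float64(-0.7657171184282108), np.float64(nan), 127, np.float64(85.18641872115651), np.int64(22), np.int64(0))
(np.float64(1.6976373060821892), np.float64(2.501468149130104), 149, np.float64(89.66811881713876), np.int64(24), np.int64(2))
```

View pics/c3.png

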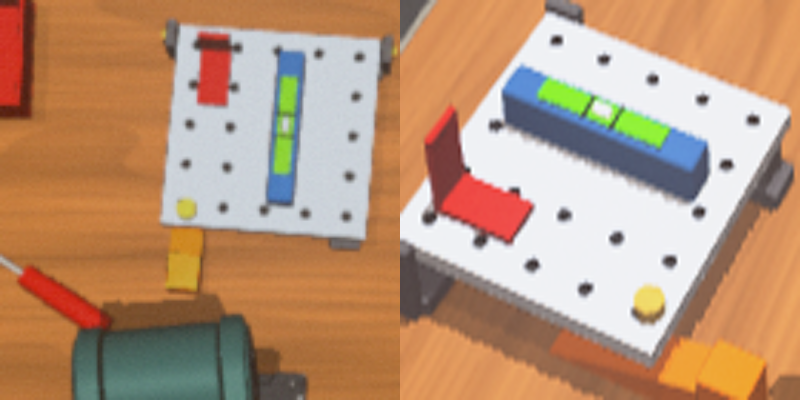

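After release the bubble is still centred between the lines. Both cameras agree on about 0 mm once corrected against their readings at the known +26 mm start. The wedge carries the plate and the arm is clear.

```bash
python3 -c "
from station import *
print(finish_job())"
```

```text
the job is handed in; nothing more can be done
None
```

The wedge is under the near-left foot carrying the plate, the bubble is centred between its lines, and I handed the job in after about 22 s of the 64 s allowed; it returned no verdict.

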